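# Spray a mug with glaze at the guarded spray station

### The arm

A 7-joint arm with a two-finger parallel gripper is mounted at the origin on the work surface. World frame = base frame: x ahead of the robot, y to its left, z up, the work surface at z = 0. Lengths are in m, angles in rad, forces in N, time in s.
With the tool pointing down it reaches from about 0.35 to 0.9 m from the base axis. Payload 8.1 kg.
Tool frame: the origin (TCP) lies midway between the tips of the shut fingers; the grasp point (between the pads) lies arm.tcp_to_grasp behind it (arm.tcp_to_grasp is the distance from the TCP to the grasp point, in m); z points along the fingers, y is the line along which they close (so a half turn about z gives the same grasp; the last joint's range is limited). The gripper opens to 92 mm and grips with 3 to 60 N. Pads are 19 mm wide; open, the fingers measure 130 mm over their backs; the gripper's body (75 mm by 190 mm) begins 47 mm behind the grasp point.
Start: joints at [-1.407, 0.434, 0.025, 1.573, -0.012, 1.134, -0.075], TCP at [0.165, 0.603, 0.193] pointing down, gripper open.
Joint ranges: [-2.62, 2.62], [-0.44, 2.09], [-1.27, 1.32], [0.08, 2.57], [-1.32, 4.46], [0.12, 2], [-2.74, 2.74]. Speed limits (rad/s): [2.22, 2.22, 3.01, 3.01, 3.14, 3.14, 3.14].

### API

Orientations are given as a rotation vector (axis times angle).
In Python, from cell import observe, get_image, arm gives the robot as it stands. The module is installed in compiled form; this text tells all that it offers.
- The arm moves only by the tool drive_tool, never from a script. Its argument "steps" is a list of rows, each a list of 5 numbers: the closure, from 0 (fully open) to 1 (shut), then the shift along the world's x, y, z in mm, then the turn about the world's z in rad. In form: [[hand, x, y, z, roll], ...]. A call has 1 to 20 rows; each row shifts and turns the commanded pose from where the row before left it; what a row does not reach is not made up. A row lasts 1/12 s, in which the tool goes at most 41.7 mm and 7.16 degrees, less where a joint would pass 70% of its speed; a pose out of reach is approached as far as the arm can. A call with a gripper value outside its range is refused whole. The fingers move at their own pace and stop on an object; "grip_force" is the grip in N (left out, the last holds). Time passes only in rows, so rows that do not move let the fingers close. It gives the time, the measured TCP pose, the force, the opening and the grip force at its end, in the units of the state.
- observe(): the state, without advancing time (a new reading comes with each control period).
- get_image(name): name is "side" or "top"; returns a dict with "image" (384x512x3 uint8, red, green, blue), "vfov" (degrees; the focal length in pixels is half the picture's height over the tangent of half this angle, whatever the lens; pixels are square), "cx", "cy" (the principal point, pixels), "xyz" and "attitude" of the camera in the world. Camera axes: x right, y down, z forward; pixel columns grow to the right and rows downward; lengths in m; the calibration is good to about 2 mm. A picture is of the moment at which its call begins. There is no depth.
- arm.sign_off(): hands the job in; it is judged then, once.
The state is a dict: "clock": time; "joints": joint angles; "dq": joint speeds; "joint_efforts": joint torques, N m; "position": TCP position; "ee_rot": TCP orientation; "force": force on the tool from outside, world axes, zero at the start; "ft_torque": the same for the moment, N m; "width": opening from 0.0 (shut) to 1.0 (fully open); "gripper_force": force on a finger pad.
Only numpy, scipy, OpenCV 4.12 (cv2) and the standard library are available. Lean on these libraries where they do the work, as an engineer would, in place of code of your own. Each camera call takes 0.05 s, during which the arm holds its last target. There are 200 camera calls.

### The job

Glaze the outside of the terracotta mug. First swing the yellow counterweighted guard up off the spray bottle until it rests open by itself; then set the mug down gently, upright and centred, on the round stand in front of the nozzle with its handle pointing away from the bottle, and let go; then press the red spray cap right down and let it spring back up. Spray only when the mug is in place and the guard is open, and leave everything else where it stands.

Things in the scene. Friction and masses are not known exactly. Their poses are not given: they have to be found in the camera images.
- station: Fixed spray station on a grey base plate 335 x 150 x 12 mm; carries hinge post, bottle and stand in one line. Origin on the table under the axis of the blue bottle (60 mm across); +x to the stand, y left of that, z up. In this frame (mm): stand centre x 150, hinge x -75, plate x -118 to 218, y -80 to 70.
- stand_top (a point): Centre of the top of the round aluminium stand (disc 100 mm across, top 70 mm above the table) on the fixed spray station; the mug goes here. x axis: the station's long axis, pointing away from the bottle (the nozzle sprays along +x); y to the left of that, z up.
- cap_top (a point): Centre of the top of the red round cap (30 mm across, 17 mm high, a small white nozzle on its stand side) on the fixed blue spray bottle; 143 mm above the table when up.
- cap (a joint): Travel of the red cap, m: 0 up, 0.007 fully pressed down. Spring: about 1.2 N to start, 5.4 N fully down; it springs back when let go. It counts as pressed beyond 0.005.
- guard (a joint): Angle of the yellow guard arm, rad: 0 level over the cap (closed); grows as its free end swings up and back over the hinge, away from the stand, to a stop at 1.85 (open, leaning back, 320 mm high). Counterweighted: below about 0.8 it falls shut, above that it slowly falls open by itself. 0.3 kg; about 0.5 N at the rod lifts it.
- guard_grip (a point): Point on the black round rod, 10 mm thick, sticking out sideways (station's +y) from the arm's free end, parallel to the hinge axis; free from 6 to 75 mm beside the arm's middle. This point: 47 mm beside it, 150 mm from the hinge, 168 mm above the table when closed. The point turns with the guard: x along the arm away from the hinge, y along the rod.
- guard_hinge (a point): Hinge of the guard, on its axis (= y), 168 mm above the table; axes as stand_top. Yellow arm 12 mm wide, 8 mm thick; under it a 40 mm wide plate over the cap and a clear shield 50 mm wide, down to 44 mm below the arm, 32 mm short of the rod. Steel counterweight 40 mm across above and behind the hinge, up to 230 mm above the table.
- mug_center (a point): Centre of the terracotta mug, half-way up (37.5 mm above its foot), z up. Mug 58 mm across, 75 mm high, wall 4 mm, open top, 0.16 kg; ring handle on its own +y side reaching 55 mm from the axis, 14 to 63 mm above the foot. It starts upright on the table among other pots, to the right of the station.
- mug_handle (a point): Middle of the mug's handle, 48 mm out from the mug's axis, half-way up.
- beaker: Bystander: white ceramic cup, 64 mm across, 70 mm high; origin at the centre of its foot.
- jar: Bystander: amber jar with white cap, 60 mm across, 75 mm high; origin at the centre of its foot.
- tester: Bystander: small blue test piece, 34 mm across, 55 mm high, standing on the station's base plate beside the bottle, on the side away from the grip rod; origin at its foot.
- vase: Bystander: white vase, 90 mm across, 160 mm high, to the left; origin at its foot.
- bowl: Bystander: terracotta bowl, 100 mm across, 55 mm high, at the back left; origin at its foot.
- brush: Bystander: brush lying flat beyond the station, in front of the wooden rack; origin at its middle underside.
- rib: Bystander: flat wooden rib, 100 x 50 x 8 mm, lying on the left; origin at its middle underside.
There are look-alikes about, which are no part of the job. Leave any green, pink or purple look-alike of the part that bears mug_center alone.

How it is judged:
By the outcome, as a careful person would: the job done as asked, in the order asked, and still so for the second after the job is handed in, with the robot touching nothing.
It also fails if it takes over 70 s, if anything falls off the work surface, if the arm or the gripper's body presses on something with over 40 N, if the wrist force passes 120 N, or if a joint passes its speed limit or range.

## Working session

There is one attempt and no reset: what is moved stays moved. The work goes in short steps, Python scripts to look and compute and a tool call to move; the robot and the scene stay as the last step left them, time stands still between calls to the robot, and variables do not carry over. Pictures are saved under pics/ and viewed, at most 10 in all, crops included, and the job is handed in when it is done.

Besides the shell and the picture viewer there is one more tool, called after "Call:" by a JSON object that holds its "fn" and its "kwargs", one argument or row to a line. drive_tool: Moves the arm, as the interface text tells. Its arguments: {"type":"object","properties":{"steps":{"type":"array"},"grip_force":{"type":"number"}},"required":["steps"]}

```bash
mkdir -p pics; python3 - <<'E'
from cell import observe,get_image,arm
import cv2,numpy as np
print(observe()); print(arm.tcp_to_grasp)
for n in("side","top"):
    d=get_image(n); print(n,{k:v for k,v in d.items() if k!="image"})
    cv2.imwrite(f"pics/{n}0.png",d["image"][:,:,::-1])
E
```

```text
{'clock': 0.0, 'joints': array([-1.40662659,  0.43526015,  0.02498553,  1.57408123, -0.01159052,
        1.13399839, -0.07511707]), 'dq': array([ 0.00127026,  0.00161409,  0.00100644,  0.00073464,  0.00012559,
       -0.00105592, -0.00126646]), 'joint_efforts': array([-6.75218780e-04, -6.67831492e+01,  9.84431393e-01, -3.14470804e+01,
       -6.07314846e-02,  4.26776439e-02,  1.82213312e-04]), 'position': array([0.1646834 , 0.60233388, 0.19232821]), 'ee_rot': array([-4.17938666e-01, -3.11361338e+00,  2.51537173e-03]), 'force': array([0.03953068, 0.176303  , 0.21129576]), 'ft_torque': array([-0.01168539,  0.01076007, -0.01540653]), 'gripper_force': 0.0, 'width': 1.0009671823311057}
0.0188
side {'vfov': 43.58536821375921, 'cx': 258.43089780064844, 'cy': 188.6240052543875, 'xyz': array([ 0.29031732, -1.09869963,  1.04405186]), 'attitude': array([-2.25256965,  0.23109173, -0.12215303])}
top {'vfov': 54.29673799981082, 'cx': 257.82418312073844, 'cy': 193.58589429409585, 'xyz': array([ 0.44870311, -0.01266006,  1.31228494]), 'attitude': array([-2.14766521,  2.20856127, -0.05674199])}
```

View pics/side0.png

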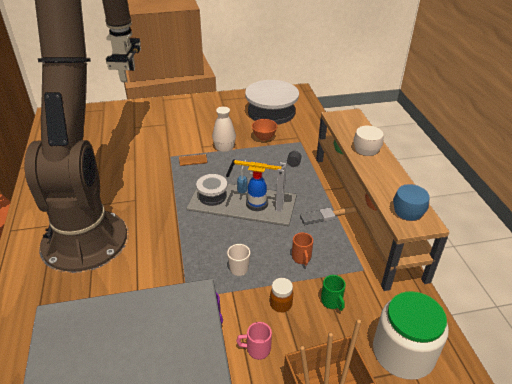

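View pics/top0.png

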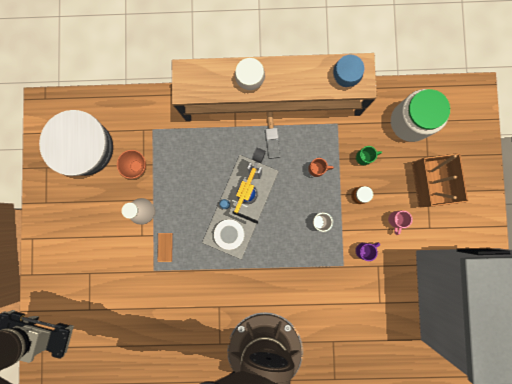

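The top view shows the station running from the hinge and counterweight (258,157) to the stand (229,235). The cap and guard are at about (246,190), and the rod is near (245,218) on the image right. The terracotta mug is at (318,168), with its handle toward image right. I'll measure by masks next.

```bash
cat > h.py <<'E'
import numpy as np,cv2
from cell import observe,get_image,arm
from scipy.spatial.transform import Rotation as R
def cam(n):
    d=get_image(n); d["R"]=R.from_rotvec(d["attitude"]).as_matrix(); d["f"]=192/np.tan(np.radians(d["vfov"]/2)); return d
def ray(d,u,v):
    r=d["R"]@np.array([(u-d["cx"])/d["f"],(v-d["cy"])/d["f"],1]); return r/np.linalg.norm(r)
def onz(d,u,v,z):
    r=ray(d,u,v); return d["xyz"]+r*(z-d["xyz"][2])/r[2]
def proj(d,p):
    c=d["R"].T@(np.asarray(p)-d["xyz"]); return d["f"]*c[:2]/c[2]+[d["cx"],d["cy"]]
def cross(d,a,e,b):
    r,s=ray(d,*a),ray(e,*b); A=np.c_[r,-s]; t=np.linalg.lstsq(A,e["xyz"]-d["xyz"],rcond=None)[0]
    p,q=d["xyz"]+t[0]*r,e["xyz"]+t[1]*s; return (p+q)/2,np.linalg.norm(p-q)
def blobs(d,lo,hi,box,amin=8):
    hsv=cv2.cvtColor(d["image"],cv2.COLOR_RGB2HSV); m=cv2.inRange(hsv,np.array(lo),np.array(hi))
    k=np.zeros_like(m); x0,y0,x1,y1=box; k[y0:y1,x0:x1]=m[y0:y1,x0:x1]
    n,l,s,c=cv2.connectedComponentsWithStats(k)
    return k,[(s[i].tolist(),c[i].round(1).tolist()) for i in range(1,n) if s[i][4]>=amin]
E
python3 - <<'E'
from h import *
t=cam("top");s=cam("side")
print("yellow",blobs(t,(20,120,120),(35,255,255),(200,140,290,240))[1],blobs(s,(20,120,120),(35,255,255),(220,140,310,220))[1])
print("red",blobs(t,(0,200,100),(4,255,255),(200,140,290,240),3)[1],blobs(s,(0,200,100),(4,255,255),(220,140,310,220),3)[1])
print("mug",blobs(t,(3,120,60),(15,255,255),(300,150,340,185))[1],blobs(s,(3,120,60),(15,255,255),(280,225,325,275))[1])
print("stand",blobs(t,(0,0,170),(180,60,255),(205,210,255,255))[1],blobs(s,(0,0,170),(180,60,255),(190,165,235,210))[1])
print("plate",onz(t,229,235,.07))
a=cv2.resize(t["image"][140:265,190:345],None,fx=5,fy=5,interpolation=cv2.INTER_CUBIC)[:600]
cv2.imwrite("pics/tc.png",a[:,:775,::-1])
b=cv2.resize(s["image"][140:275,180:330],None,fx=4.4,fy=4.4,interpolation=cv2.INTER_CUBIC)
cv2.imwrite("pics/sc.png",b[:,:,::-1])
E
```

```text
yellow [([234, 168, 22, 45, 331], [244.6, 190.5])] [([234, 160, 48, 12, 246], [256.6, 165.7])]
red [] [([253, 172, 8, 6, 36], [256.5, 174.4])]
mug [([309, 158, 25, 19, 287], [318.5, 166.9])] [([292, 232, 21, 34, 569], [301.9, 247.7])]
stand [([218, 210, 8, 5, 14], [221.2, 211.6]), ([240, 210, 15, 9, 55], [247.6, 212.8]), ([207, 212, 48, 43, 941], [230.9, 235.4]), ([208, 226, 5, 7, 20], [210.0, 229.0]), ([246, 233, 5, 4, 10], [248.3, 234.4]), ([205, 237, 5, 7, 16], [206.1, 240.2])] [([196, 174, 31, 20, 321], [211.1, 183.5])]
plate [0.40013179 0.10594607 0.07      ]
```

View pics/tc.png

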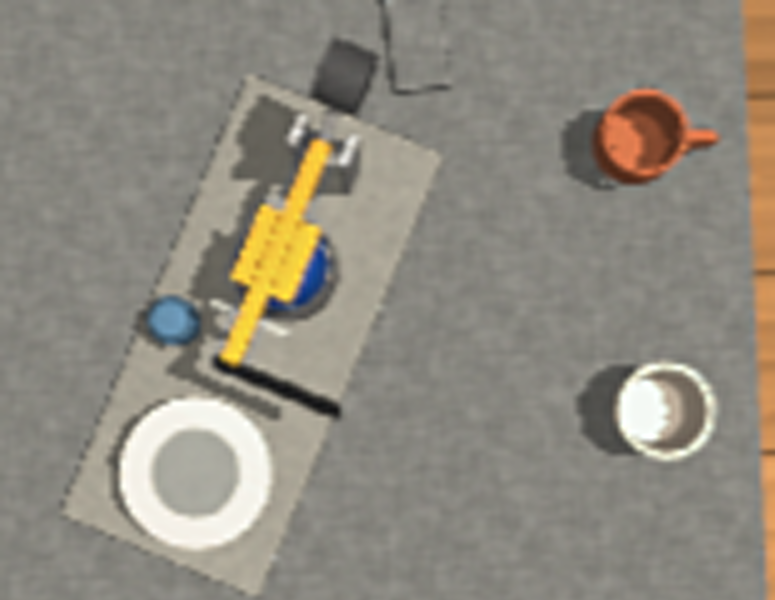

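View pics/sc.png

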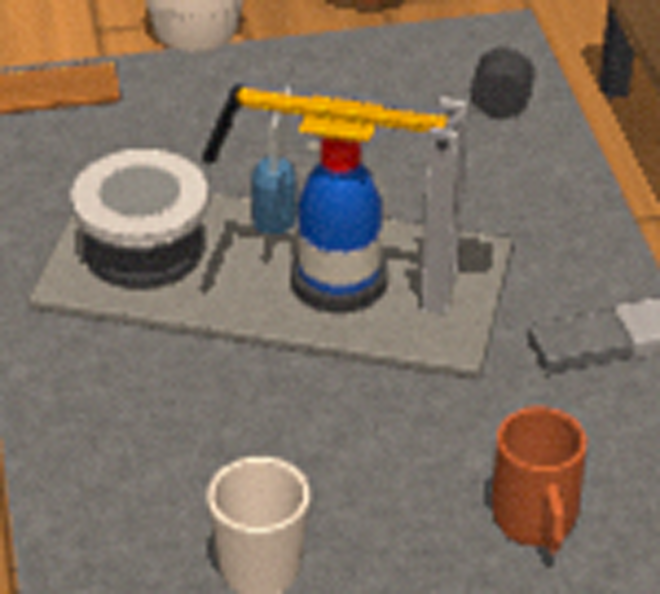

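The crops show a closed guard. In the top crop, the plate corners are at (248,75), (440,157), (262,595) and (64,513), the stand at (195,472), the mug rim at (641,137) and its handle tip at (718,138). The rod runs from (220,362) to (340,412).

```bash
python3 - <<'E'
from h import *
t=cam("top");s=cam("side")
T=lambda u,v:((u+.5)/5+189.5,(v+.5)/5+139.5)
S=lambda u,v:((u+.5)/4.4+179.5,(v+.5)/4.4+139.5)
c=[onz(t,*T(*p),.012)[:2] for p in((248,75),(440,157),(262,595),(64,513))]
print("sides",[np.linalg.norm(c[i]-c[(i+1)%4]) for i in range(4)])
ex=(c[3]+c[2]-c[0]-c[1]);ex/=np.linalg.norm(ex);ey=np.array([-ex[1],ex[0]])
o=np.mean(c,axis=0)-50*1e-3*ex+5e-3*ey; print("yaw",np.degrees(np.arctan2(ex[1],ex[0])),"origin by plate",o,"stand pred",o+.15*ex)
print("stand top",onz(t,*T(195,472),.07),"side",onz(s,*S(140,197),.07), cross(t,T(195,472),s,S(140,197)))
print("rod ends",onz(t,*T(220,362),.168),onz(t,*T(340,412),.168),"grip pred",o+.075*ex+.047*ey)
print("cross rod tip",cross(t,T(340,412),s,S(209,158)))
print("hinge pred",o-.075*ex, "cap",o, "cap side",onz(s,*S(340,147),.14))
# mug: rim from circle fit in mask
k,b=blobs(t,(3,120,60),(15,255,255),(300,150,340,185))
core=cv2.morphologyEx(k,cv2.MORPH_OPEN,cv2.getStructuringElement(cv2.MORPH_ELLIPSE,(9,9)))
cn=max(cv2.findContours(core,0,2)[0],key=cv2.contourArea);(u,v),r=cv2.minEnclosingCircle(cn);print("mug",u,v,r)
print("rim",onz(t,*T(641,137),.075),onz(t,u,v,.075),"width",onz(t,*T(594,137),.075)-onz(t,*T(690,137),.075))
print("handle tip",onz(t,*T(718,138),.055), "side rim",onz(s,*S(540,443),.075),"side handle",onz(s,*S(556,487),.055))
print("beaker",onz(t,*T(665,411),.07))
E
```

```text
sides [np.float64(0.14652929275621138), np.float64(0.3275027298720136), np.float64(0.148254356894279), np.float64(0.330697540517796)]
yaw 156.11187147056592 origin by plate [0.53984555 0.04485694] stand pred [0.40269487 0.10559976]
stand top [0.40345535 0.10719753 0.07      ] side [0.40043924 0.10268895 0.07      ] (array([0.40210803, 0.1077751 , 0.06569128]), np.float64(0.002399818076190357))
rod ends [0.47351753 0.08096761 0.168     ] [0.44104836 0.00844709 0.168     ] grip pred [0.45223746 0.03225447]
cross rod tip (array([0.44034403, 0.00847201, 0.1723061 ]), np.float64(0.0014809926969128636))
hinge pred [0.60842089 0.01448553] cap [0.53984555 0.04485694] cap side [0.53685113 0.04407851 0.14      ]
mug 317.5447692871094 166.97015380859375 9.658407211303711
rim [ 0.6169767  -0.19460772  0.075     ] [ 0.61710163 -0.19376691  0.075     ] width [0.00189576 0.0635358  0.        ]
handle tip [ 0.6174742  -0.24926888  0.055     ] side rim [ 0.61643047 -0.20052847  0.075     ] side handle [ 0.62239399 -0.22153484  0.055     ]
beaker [ 0.43521239 -0.20415705  0.07      ]
```

Call:
{"fn": "drive_tool", "kwargs": {
  "steps": [
    [0,0,0,40,0],
    [0,0,0,40,0],
    [0,0,0,40,0],
    [0,0,0,40,0],
    [0,0,0,40,0],
    [0,16,-32,0,-0.1],
    [0,16,-32,0,-0.1],
    [0,16,-32,0,-0.1],
    [0,16,-32,0,-0.1],
    [0,16,-32,0,-0.1],
    [0,16,-32,0,-0.1],
    [0,16,-32,0,-0.1],
    [0,16,-32,0,-0.1],
    [0,16,-32,0,-0.1],
    [0,16,-32,0,-0.1],
    [0,16,-32,0,-0.1],
    [0,16,-32,0,-0.1],
    [0,16,-32,0,-0.1],
    [0,16,-32,0,-0.1],
    [0,16,-32,0,-0.1]
  ],
  "grip_force": 12
}}

```text
clock: 1.97
position: [0.4051, 0.1211, 0.3933]
ee_rot: [-2.433, -1.987, -0.001]
force: [1.3, 0.6, -0.8]
width: 1.002
gripper_force: 0.0
```

Call:
{"fn": "drive_tool", "kwargs": {
  "steps": [
    [0,11,-24,0,-0.06],
    [0,11,-24,0,-0.06],
    [0,11,-24,0,-0.05],
    [0,11,-24,0,-0.05],
    [0,0,0,-30,0],
    [0,0,0,-30,0],
    [0,0,0,-30,0],
    [0,0,0,-30,0],
    [0,0,0,-30,0],
    [0,0,0,-15,0],
    [0,0,0,0,0],
    [0,0,0,0,0]
  ]
}}

```text
clock: 2.97
position: [0.4485, 0.0267, 0.2282]
ee_rot: [-2.633, -1.714, 0.002]
force: [0.4, -0.3, 0.2]
width: 0.999
gripper_force: 0.0
```

```bash
python3 - <<'E'
from h import *
t=cam("top");s=cam("side");print(observe()["position"],observe()["ee_rot"])
a=cv2.resize(t["image"][150:260,190:300],(550,550));b=cv2.resize(s["image"][100:220,170:300],None,fx=2,fy=2)
o=np.zeros((550,800,3),np.uint8);o[:,:550]=a;o[:240,550:800]=b[:,:250];cv2.imwrite("pics/g1.png",o[:,:,::-1])
E
```

```text
[0.44970225 0.02696773 0.22943896] [2.63184347 1.7143832  0.00284104]
```

View pics/g1.png

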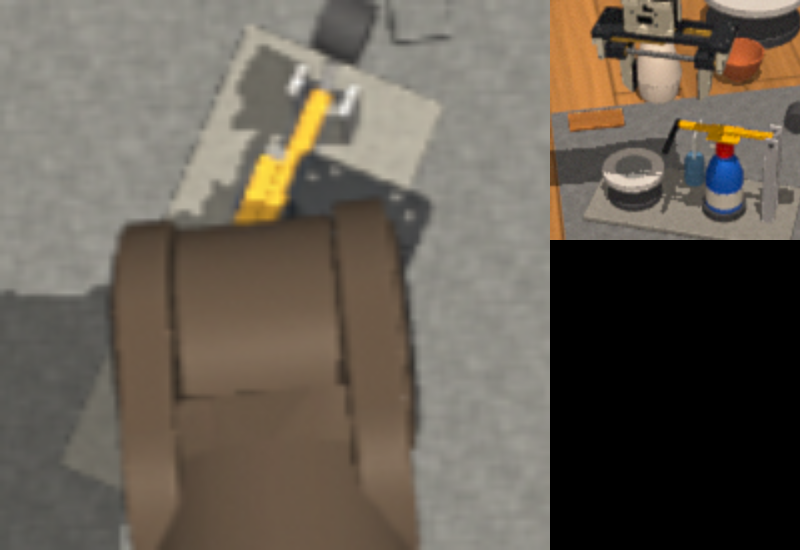

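The arm covers the rod in the top view. The side view shows the open fingers above the rod, with clearance on both sides. I'll descend and grip.

Call:
{"fn": "drive_tool", "kwargs": {
  "steps": [
    [0,0,0,-20,0],
    [0,0,0,-20,0],
    [0,0,0,-20,0],
    [0,0,0,-12,0],
    [0,0,0,-8,0],
    [0,0,0,0,0],
    [1,0,0,0,0],
    [1,0,0,0,0],
    [1,0,0,0,0],
    [1,0,0,0,0],
    [1,0,0,0,0],
    [1,0,0,0,0],
    [1,0,0,0,0],
    [1,0,0,0,0],
    [1,0,0,0,0],
    [1,0,0,0,0]
  ],
  "grip_force": 10
}}

```text
clock: 4.4
position: [0.4488, 0.0269, 0.1481]
ee_rot: [2.632, 1.715, -0.0]
force: [0.7, 0.1, 0.4]
width: 0.318
gripper_force: 0.0
```

```bash
python3 -c "
import numpy as np
# arc rows from th=0 in world mm, step .1
r=150;th=np.linspace(0,1.7,18)
p=np.c_[r*np.cos(th)*-.914,r*np.cos(th)*.405,r*np.sin(th)]
print(np.diff(p,axis=0).round(1).tolist())"
```

```text
[[0.7, -0.3, 15.0], [2.0, -0.9, 14.8], [3.4, -1.5, 14.5], [4.7, -2.1, 14.1], [6.0, -2.6, 13.5], [7.2, -3.2, 12.8], [8.3, -3.7, 11.9], [9.3, -4.1, 11.0], [10.3, -4.6, 9.9], [11.1, -4.9, 8.7], [11.9, -5.3, 7.5], [12.5, -5.5, 6.1], [13.0, -5.8, 4.7], [13.4, -5.9, 3.3], [13.6, -6.0, 1.8], [13.7, -6.1, 0.3], [13.7, -6.1, -1.2]]
```

Fingers still closing; wait.

Call:
{"fn": "drive_tool", "kwargs": {
  "steps": [
    [1,0,0,0,0],
    [1,0,0,0,0],
    [1,0,0,0,0],
    [1,0,0,0,0],
    [1,0,0,0,0],
    [1,0,0,0,0],
    [1,0,0,0,0],
    [1,0,0,0,0]
  ]
}}

```text
clock: 5.07
position: [0.4488, 0.0269, 0.1481]
ee_rot: [2.632, 1.715, 0.0]
force: [-0.1, 0.8, -0.2]
width: 0.005
gripper_force: 0.0
```

```bash
python3 - <<'E'
from h import *
s=cam("side");t=cam("top")
cv2.imwrite("pics/g2.png",cv2.resize(s["image"][100:220,170:300],None,fx=5,fy=5,interpolation=2)[:,:,::-1])
p=observe()["position"];print(p,proj(s,p),proj(t,p))
o=np.array([.54,.0447]);ex=np.array([-.914,.405]);ey=np.array([-.405,-.914])
for y in(.006,.047,.079):print(y,proj(s,np.r_[o+.075*ex+y*ey,.168]))
E
```

```text
[0.44877893 0.02689533 0.14813631] [229.41941506 177.81067983] [251.70690601 219.61871393]
0.006 [233.51491081 163.40955736]
0.047 [230.14678702 171.38784013]
0.079 [227.41537104 177.85791379]
```

View pics/g2.png

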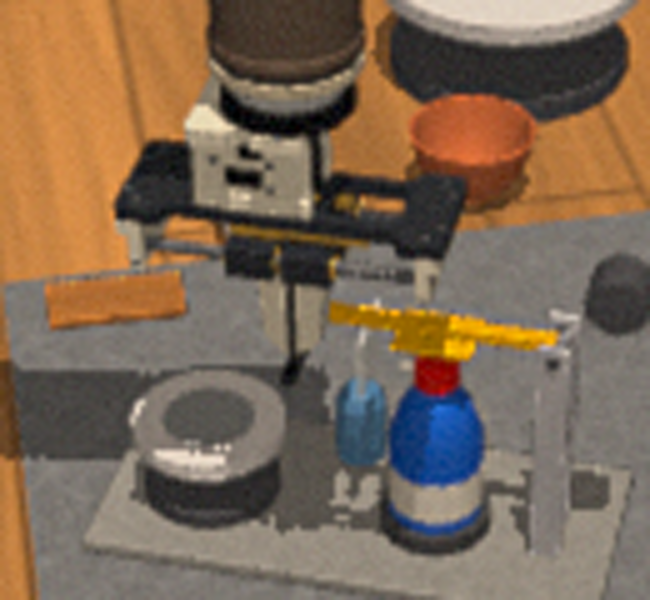

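The side view shows the fingers shut at about (292,350) in the crop, with a dark bit below them at (290,378). The reported opening of 0 contradicts the rod being between the pads. I'll lift a little and compare the yellow arm.

Call:
{"fn": "drive_tool", "kwargs": {
  "steps": [
    [1,0,0,8,0],
    [1,1,0,8,0],
    [1,1,0,8,0],
    [1,1,-1,8,0],
    [1,0,0,0,0]
  ]
}}

```text
clock: 5.58
position: [0.4533, 0.0258, 0.1821]
ee_rot: [2.632, 1.714, 0.005]
force: [1.3, 0.1, 0.3]
width: 0.004
gripper_force: 0.0
```

```bash
python3 - <<'E'
from h import *
s=cam("side");t=cam("top");o=observe();print(o["position"],o["width"],o["force"],o["gripper_force"])
print(blobs(s,(20,120,120),(35,255,255),(220,140,310,220))[1],blobs(t,(20,120,120),(35,255,255),(200,140,290,240))[1])
cv2.imwrite("pics/g3.png",cv2.resize(s["image"][140:190,200:270],None,fx=10,fy=10,interpolation=2)[:,:,::-1])
E
```

```text
[0.45221001 0.02598642 0.18063757] 0.008916522294756622 [-0.12262411  0.23506743  0.46013546] 0.0
[([235, 160, 47, 12, 227], [257.2, 166.0])] [([238, 168, 18, 27, 159], [246.3, 183.3])]
```

View pics/g3.png

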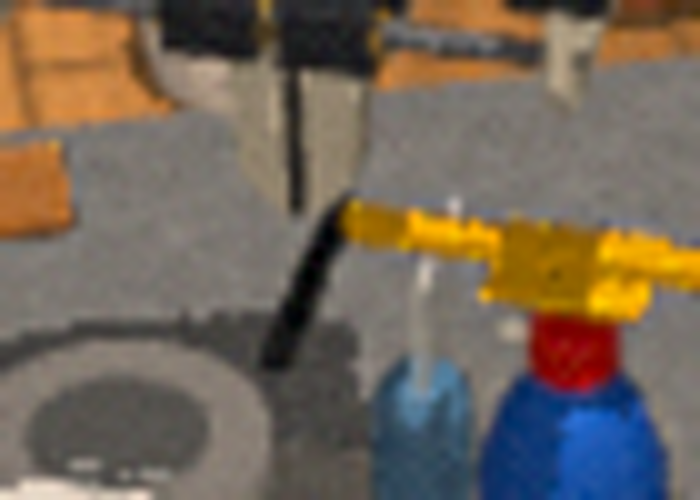

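```bash
python3 - <<'E'
from h import *
s=cam("side");t=cam("top")
p=np.array([.4522,.026,.1806])
for dz in(0,.01,.02,.03,.04):print(dz,proj(s,p+[0,0,dz]))
for a in(0,.01,.02,.03,.04):print('y',a,proj(s,p+[0,a,0]))
# pixel of seen tips
print((297+.5)/10+199.5,(217+.5)/10+139.5)
E
```

```text
0 [230.29359518 169.25674947]
0.01 [230.19999182 166.55798649]
0.02 [230.1055431  163.83484993]
0.03 [230.0102375  161.08700813]
0.04 [229.91406332 158.31412333]
y 0 [230.29359518 169.25674947]
y 0.01 [229.74528009 167.2620702 ]
y 0.02 [229.20270294 165.28826461]
y 0.03 [228.66577413 163.33500676]
y 0.04 [228.13440592 161.40197745]
229.25 161.25
```

The fingertips show 8 px above where the TCP projects, which is about 30 mm higher. They shut just above the rod, whose image is unchanged. I'll half-open and go deeper.

Call:
{"fn": "drive_tool", "kwargs": {
  "steps": [
    [0.6,-3,0,0,0],
    [0.6,0,0,0,0],
    [0.6,0,0,0,0],
    [0.6,0,0,0,0],
    [0.6,0,0,0,0],
    [0.6,0,0,0,0],
    [0.6,0,0,0,0],
    [0.6,0,0,0,0],
    [0.6,0,0,0,0],
    [0.6,0,0,-10,0],
    [0.6,0,0,-10,0],
    [0.6,0,0,-10,0],
    [0.6,0,0,-10,0],
    [0.6,0,0,0,0]
  ]
}}

```text
clock: 6.95
position: [0.4472, 0.0256, 0.1378]
ee_rot: [-2.632, -1.714, 0.006]
force: [-0.6, 0.2, 0.0]
width: 0.399
gripper_force: 0.0
```

Call:
{"fn": "drive_tool", "kwargs": {
  "steps": [
    [0.6,0,0,-7,0],
    [0.6,0,0,-7,0],
    [0.6,0,0,-6,0],
    [0.6,0,0,0,0],
    [1,0,0,0,0],
    [1,0,0,0,0],
    [1,0,0,0,0],
    [1,0,0,0,0],
    [1,0,0,0,0],
    [1,0,0,0,0],
    [1,0,0,0,0],
    [1,0,0,0,0],
    [1,0,0,0,0]
  ]
}}

```text
clock: 8.03
position: [0.4468, 0.0268, 0.12]
ee_rot: [-2.629, -1.714, 0.003]
force: [-7.3, 3.0, 6.5]
width: 0.102
gripper_force: 10.0
```

Call:
{"fn": "drive_tool", "kwargs": {
  "steps": [
    [1,-1,0.5,0,0],
    [1,0.2,-0.1,7.5,0],
    [1,0.5,-0.2,7.5,0],
    [1,0.9,-0.4,7.4,0],
    [1,1.1,-0.5,7.4,0],
    [1,1.6,-0.7,7.3,0],
    [1,1.8,-0.8,7.2,0],
    [1,2.2,-1,7.1,0],
    [1,2.5,-1.1,7,0],
    [1,0,0,0,0]
  ]
}}

```text
clock: 8.87
position: [0.4574, 0.0221, 0.1799]
ee_rot: [-2.63, -1.713, 0.002]
force: [-9.3, 3.9, 2.5]
width: 0.103
gripper_force: 10.0
```

```bash
python3 - <<'E'
from h import *
s=cam("side");o=observe();print(o["position"],o["width"],o["force"],o["gripper_force"])
print(blobs(s,(20,120,120),(35,255,255),(220,120,310,220))[1])
E
```

```text
[0.45725361 0.02212914 0.17944131] 0.10307402155387724 [-8.27289217  4.28908961  3.46279628] 9.996135905385017
[([241, 148, 40, 21, 218], [259.5, 158.7])]
```

The arm is rising in the image (yellow blob now spans 21 rows), so the rod is held. I'll continue the arc.

Call:
{"fn": "drive_tool", "kwargs": {
  "steps": [
    [1,-2,1,0,0],
    [1,3,-1.3,6.8,0],
    [1,3,-1.3,6.7,0],
    [1,3.6,-1.6,6.5,0],
    [1,3.6,-1.6,6.3,0],
    [1,4,-1.8,6,0],
    [1,4.3,-1.9,5.9,0],
    [1,4.5,-2,5.6,0],
    [1,4.8,-2.1,5.4,0],
    [1,5,-2.2,5,0],
    [1,5.3,-2.4,4.9,0],
    [1,5.4,-2.4,4.5,0],
    [1,5.7,-2.5,4.2,0],
    [1,5.9,-2.6,3.9,0],
    [1,6,-2.7,3.6,0],
    [1,6.2,-2.7,3.2,0],
    [1,6.3,-2.8,2.9,0],
    [1,0,0,0,0]
  ]
}}

```text
clock: 10.42
position: [0.535, -0.013, 0.2618]
ee_rot: [2.632, 1.712, 0.002]
force: [-3.9, -1.4, 8.5]
width: 0.104
gripper_force: 10.0
```

Call:
{"fn": "drive_tool", "kwargs": {
  "steps": [
    [1,6.4,-2.9,2.5,0],
    [1,6.6,-2.9,2.2,0],
    [1,6.7,-3,1.8,0],
    [1,6.7,-3,1.5,0],
    [1,6.8,-3,1,0],
    [1,6.8,-3,0.8,0],
    [1,6.8,-3,0.3,0],
    [1,6.8,-3,0,0],
    [1,0,0,0,0]
  ]
}}

```text
clock: 11.17
position: [0.5881, -0.0368, 0.2699]
ee_rot: [2.632, 1.712, -0.001]
force: [-1.8, -4.9, 2.6]
width: 0.101
gripper_force: 10.0
```

```bash
python3 - <<'E'
from h import *
s=cam("side");t=cam("top");o=observe();print(o["position"],o["width"],o["force"],o["gripper_force"])
print(blobs(s,(20,120,120),(35,255,255),(220,80,330,220))[1],blobs(t,(20,120,120),(35,255,255),(200,120,310,240))[1])
E
```

```text
[ 0.58722581 -0.03636859  0.26995335] 0.09733913749034918 [-3.27990197 -4.95263387  1.8086766 ] 10.004439800977707
[([279, 142, 6, 27, 75], [281.7, 153.7])] []
```

Call:
{"fn": "drive_tool", "kwargs": {
  "steps": [
    [0.5,0,0,0,0],
    [0.5,0,0,0,0],
    [0.5,0,0,0,0],
    [0.5,0,0,0,0],
    [0.4,0,0,8,0],
    [0.2,0,0,15,0],
    [0.2,0,0,20,0],
    [0,0,0,25,0],
    [0,0,0,25,0],
    [0,0,0,25,0],
    [0,0,0,0,0],
    [0,0,0,0,0]
  ]
}}

```text
clock: 12.27
position: [0.5875, -0.0352, 0.3898]
ee_rot: [2.631, 1.714, 0.004]
force: [0.2, -0.3, -0.7]
width: 0.927
gripper_force: 0.0
```

```bash
python3 - <<'E'
from h import *
s=cam("side");t=cam("top");o=observe();print(o["position"],o["width"],o["force"],o["ee_rot"])
a=cv2.resize(t["image"][110:260,180:340],(560,525));b=cv2.resize(s["image"][70:220,170:330],None,fx=1.5,fy=1.5)
o=np.zeros((525,800,3),np.uint8);o[:,:560]=a;o[:225,560:800]=b;cv2.imwrite("pics/g4.png",o[:,:,::-1])
E
```

```text
[ 0.58656856 -0.03478979  0.38767057] 0.9883643417515734 [-1.05029056  0.05557206 -0.07721986] [-2.63159858e+00 -1.71496219e+00  4.26056117e-04]
```

View pics/g4.png

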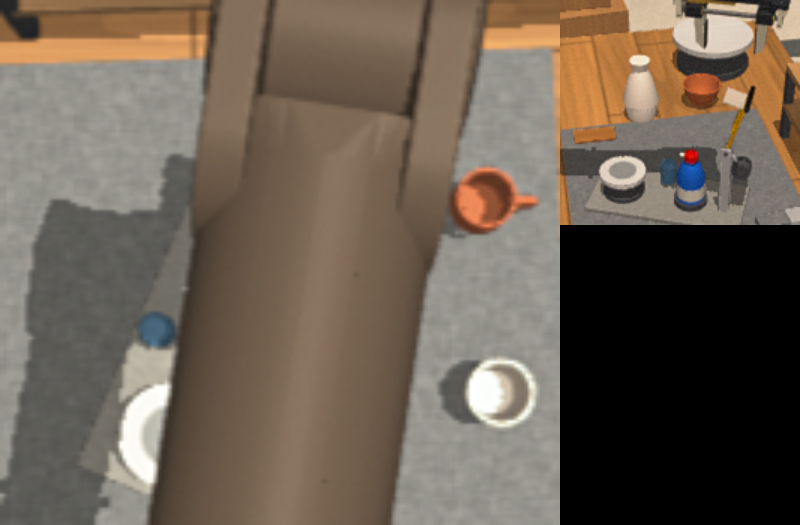

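Guard rests open, with the yellow arm leaning back at inset (738,118). The fingers are clear of it. I'll hover over the mug.

Call:
{"fn": "drive_tool", "kwargs": {
  "steps": [
    [0,6,-32,0,0.083],
    [0,6,-32,0,0.083],
    [0,6,-32,0,0.083],
    [0,6,-32,0,0.083],
    [0,6,-32,0,0.083],
    [0,0,0,-35,0],
    [0,0,0,-35,0],
    [0,0,0,-35,0],
    [0,0,0,-35,0],
    [0,0,0,-35,0],
    [0,0,0,-35,0],
    [0,0,0,-35,0],
    [0,0,0,-25,0],
    [0,0,0,0,0],
    [0,0,0,0,0]
  ]
}}

```text
clock: 13.62
position: [0.6154, -0.1945, 0.1167]
ee_rot: [-2.22, -2.218, 0.003]
force: [0.6, 1.0, 0.8]
width: 0.997
gripper_force: 0.0
```

```bash
python3 - <<'E'
from h import *
s=cam("side");o=observe();p=o["position"];print(p,o["ee_rot"])
x0,y0=250,170
for z in(0,.03):
    for dx in(-.056,.056): print(z,dx,proj(s,p+[dx,0,z]),(proj(s,p+[dx,0,z])-[x0,y0])*6)
cv2.imwrite("pics/m1.png",cv2.resize(s["image"][y0:y0+100,x0:x0+110],None,fx=6,fy=6,interpolation=2)[:,:,::-1])
E
```

```text
[ 0.61679867 -0.19527055  0.11857253] [-2.22276983e+00 -2.21991365e+00  7.21760230e-04]
0 -0.056 [283.32065738 230.66371317] [199.92394429 363.98227901]
0 0.056 [322.43788168 225.03877261] [434.62729006 330.23263568]
0.03 -0.056 [283.79580069 222.71245173] [202.77480416 316.27471037]
0.03 0.056 [323.47526092 217.11819817] [440.85156554 282.70918905]
```

View pics/m1.png

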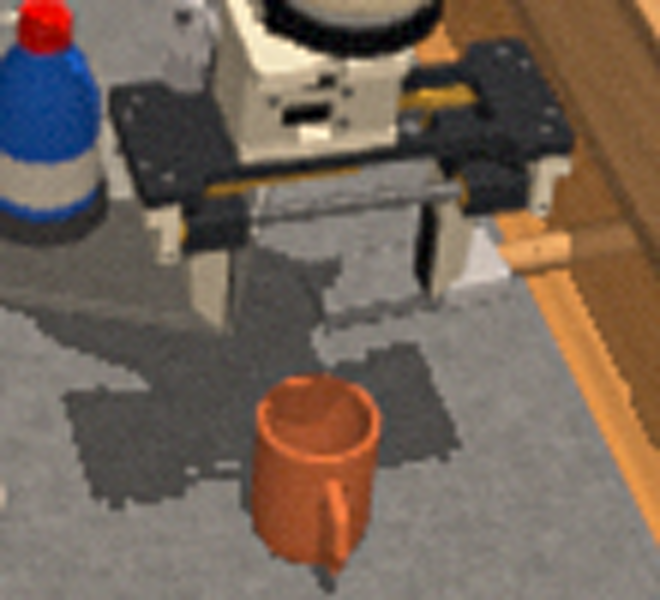

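Fingertips are at crop (222,330) and (435,298), straddling the mug rim centred at (318,418). They sit about 25 mm above the TCP projection, as before. I'll descend and grasp.

Call:
{"fn": "drive_tool", "kwargs": {
  "steps": [
    [0,-2,0,-20,0],
    [0,-1,0,-20,0],
    [0,0,0,-20,0],
    [0,0,0,-20,0],
    [0,0,0,-15,0],
    [0,0,0,-15,0],
    [0,0,0,0,0],
    [1,0,0,0,0],
    [1,0,0,0,0],
    [1,0,0,0,0],
    [1,0,0,0,0],
    [1,0,0,0,0],
    [1,0,0,0,0],
    [1,0,0,0,0],
    [1,0,0,0,0],
    [1,0,0,0,0],
    [1,0,0,0,0],
    [1,0,0,0,0],
    [1,0,0,0,0]
  ],
  "grip_force": 18
}}

```text
clock: 15.25
position: [0.6149, -0.1951, 0.0089]
ee_rot: [2.221, 2.219, 0.002]
force: [0.9, 1.4, 5.9]
width: 0.617
gripper_force: 18.0
```

Call:
{"fn": "drive_tool", "kwargs": {
  "steps": [
    [1,0,0,10,0],
    [1,0,0,20,0],
    [1,0,0,25,0],
    [1,0,0,25,0],
    [1,0,0,25,0],
    [1,0,0,25,0],
    [1,0,0,25,0],
    [1,-15,0,5,-0.1],
    [1,-25,0,0,-0.1],
    [1,-25,0,0,-0.1],
    [1,-25,0,0,-0.1],
    [1,-25,0,0,-0.1],
    [1,-25,0,0,-0.1],
    [1,-10,15,0,-0.1],
    [1,-5,25,0,-0.1],
    [1,0,25,0,-0.1],
    [1,0,25,0,-0.1],
    [1,0,25,0,-0.1],
    [1,0,25,0,-0.1],
    [1,0,0,0,0]
  ]
}}

```text
clock: 16.92
position: [0.458, -0.0496, 0.1676]
ee_rot: [-3.086, -0.576, 0.003]
force: [-0.6, -0.9, -2.3]
width: 0.614
gripper_force: 18.0
```

Call:
{"fn": "drive_tool", "kwargs": {
  "steps": [
    [1,-7,20,0,-0.1],
    [1,-7,20,0,-0.1],
    [1,-7,20,0,-0.1],
    [1,-7,20,0,-0.1],
    [1,-7,20,0,-0.1],
    [1,-7,20,0,-0.1],
    [1,-7,20,0,-0.1],
    [1,-6,15,-10,-0.087],
    [1,0,0,-20,0],
    [1,0,0,-20,0],
    [1,0,0,-10,0],
    [1,0,0,0,0],
    [1,0,0,0,0]
  ]
}}

```text
clock: 18.0
position: [0.4034, 0.099, 0.1081]
ee_rot: [3.072, -0.652, -0.002]
force: [0.2, -0.9, -2.0]
width: 0.613
gripper_force: 18.0
```

```bash
python3 - <<'E'
from h import *
s=cam("side");t=cam("top");o=observe();p=o["position"];print(p,o["ee_rot"],o["force"])
m=p[2]-.0089
for n,d in(("s",s),("t",t)):
    k,b=blobs(d,(3,120,60),(15,255,255),(180,130,300,260));print(n,b)
print("pred mug base/top at stand centre",proj(s,[.4028,.106,m]),proj(s,[.4028,.106,m+.075]),proj(s,[.4028,.106,.07]))
print("handle pred",proj(s,[.4028-.0503,.106+.0223,m+.0375]))
x0,y0=165,120
cv2.imwrite("pics/p1.png",cv2.resize(s["image"][y0:y0+90,x0:x0+120],None,fx=6,fy=6,interpolation=2)[:,:,::-1])
E
```

```text
[0.40428552 0.09955875 0.10879646] [-3.07272013e+00  6.51458336e-01 -7.90890411e-04] [-0.2148847  -0.13831625 -1.24229782]
s [([180, 130, 21, 25, 413], [188.5, 140.5]), ([233, 130, 57, 20, 753], [256.7, 138.1]), ([288, 130, 9, 4, 17], [292.8, 130.7]), ([296, 130, 4, 12, 25], [298.2, 137.1]), ([202, 144, 8, 6, 34], [205.6, 146.5]), ([180, 156, 10, 10, 84], [184.1, 160.6]), ([194, 157, 26, 25, 260], [210.6, 172.2]), ([180, 244, 2, 16, 21], [180.3, 252.8])]
t []
pred mug base/top at stand centre [211.53576933 176.35161741] [210.25726872 157.18875523] [212.02337561 183.66012553]
handle pred [194.06991935 164.61294923]
```

View pics/p1.png

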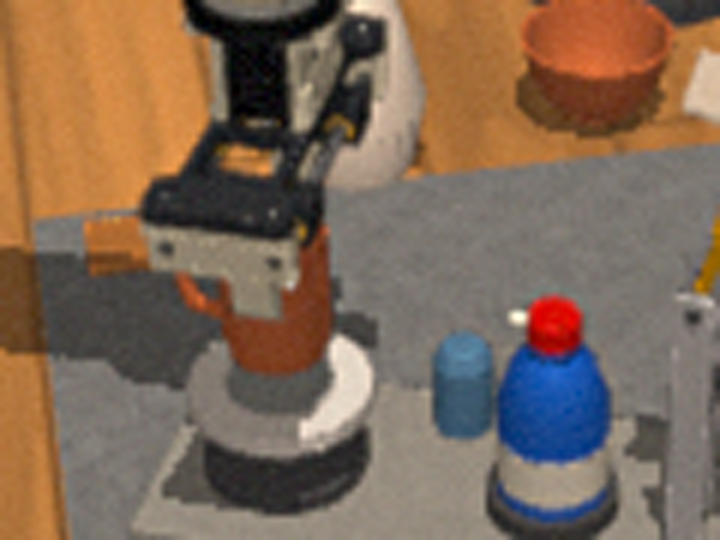

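The mug hangs over the stand with its handle left, away from the bottle. Its foot is at about crop (277,373) and the disc spans 187–376. I've used all the pictures, so I'll lower it most of the way and refine with numbers.

Call:
{"fn": "drive_tool", "kwargs": {
  "steps": [
    [1,0,0,-8,0],
    [1,0,0,-8,0],
    [1,0,0,-8,0],
    [1,0,0,0,0],
    [1,0,0,0,0],
    [1,0,0,0,0]
  ]
}}

```text
clock: 18.6
position: [0.4038, 0.0996, 0.084]
ee_rot: [3.073, -0.651, -0.0]
force: [0.3, -0.5, -1.4]
width: 0.611
gripper_force: 18.0
```

```bash
python3 - <<'E'
from h import *
s=cam("side");o=observe();p=o["position"];print(p,o["force"])
k,_=blobs(s,(0,110,50),(15,255,255),(192,160,225,195))
for r in range(168,192):
    c=np.where(k[r,200:225])[0]+200
    print(r,(c.min(),c.max()) if len(c) else None, end="; ")
print()
for c in(208,210,212,214):print(c,[tuple(int(x) for x in s["image"][r,c]) for r in range(180,200)])
for r in(184,187,189):print(r,s["image"][r,190:235].mean(1).astype(int).tolist())
f=.1085-.024-.0089+0
z=p[2]-.0089
a=np.linspace(0,2*np.pi,721)
for nm,R_,zz in(("foot",.029,z),("disc",.05,.07)):
    q=np.array([proj(s,[.4028+R_*np.cos(i),.106+R_*np.sin(i),zz]) for i in a]);print(nm,q.min(0),q.max(0),q.mean(0))
E
```

```text
[0.4039657  0.09974032 0.08414895] [ 0.05336266 -0.13329905 -1.16529638]
168 (np.int64(215), np.int64(219)); 169 (np.int64(215), np.int64(219)); 170 (np.int64(215), np.int64(220)); 171 (np.int64(215), np.int64(219)); 172 (np.int64(215), np.int64(219)); 173 (np.int64(202), np.int64(219)); 174 (np.int64(202), np.int64(220)); 175 (np.int64(200), np.int64(220)); 176 (np.int64(200), np.int64(219)); 177 (np.int64(200), np.int64(219)); 178 (np.int64(201), np.int64(219)); 179 (np.int64(203), np.int64(219)); 180 (np.int64(203), np.int64(219)); 181 (np.int64(203), np.int64(219)); 182 (np.int64(203), np.int64(219)); 183 (np.int64(203), np.int64(219)); 184 (np.int64(204), np.int64(218)); 185 (np.int64(204), np.int64(218)); 186 (np.int64(205), np.int64(217)); 187 (np.int64(207), np.int64(215)); 188 None; 189 None; 190 None; 191 None; 
208 [(124, 60, 32), (124, 57, 32), (125, 59, 28), (125, 66, 36), (124, 63, 32), (127, 62, 27), (122, 57, 28), (111, 51, 26), (89, 80, 77), (126, 117, 107), (136, 122, 115), (132, 120, 111), (133, 123, 113), (146, 135, 126), (145, 131, 124), (142, 132, 119), (73, 69,
[... 1122 characters left out ...]
 161, 215, 216, 217, 213, 214, 210, 117, 133, 147, 133, 128, 115, 118, 100]
187 [117, 121, 119, 120, 118, 116, 109, 123, 123, 125, 121, 127, 121, 120, 112, 95, 75, 69, 62, 68, 70, 63, 72, 70, 65, 70, 76, 96, 132, 209, 217, 215, 220, 214, 213, 179, 122, 136, 134, 137, 137, 141, 143, 139, 137]
189 [116, 117, 112, 113, 116, 118, 134, 107, 117, 122, 124, 125, 118, 125, 125, 115, 119, 120, 116, 113, 110, 110, 111, 119, 120, 121, 115, 143, 214, 216, 218, 220, 211, 184, 142, 122, 128, 138, 136, 133, 140, 133, 138, 141, 140]
foot [202.86950545 176.80952182] [220.98615994 188.13460633] [211.94564865 182.42945078]
disc [196.40441177 174.12626184] [227.57846084 193.68141103] [212.02871949 183.77914671]
```

Relative to the disc in the same image, the mug is centred to about 1–2 mm. I'll lower it gently.

Call:
{"fn": "drive_tool", "kwargs": {
  "steps": [
    [1,0,1,-1,0],
    [1,0,0,-1,0],
    [1,0,0,-1,0],
    [1,0,0,-0.7,0],
    [1,0,0,-0.5,0],
    [1,0,0,0,0]
  ]
}}

```text
clock: 19.15
position: [0.4037, 0.1009, 0.0798]
ee_rot: [3.073, -0.651, -0.0]
force: [0.8, -0.2, -1.1]
width: 0.614
gripper_force: 18.0
```

Call:
{"fn": "drive_tool", "kwargs": {
  "steps": [
    [1,0,0,-0.5,0],
    [1,0,0,-0.5,0],
    [1,0,0,0,0]
  ]
}}

```text
clock: 19.4
position: [0.4038, 0.1009, 0.0788]
ee_rot: [3.073, -0.651, -0.0]
force: [-0.0, -0.8, -1.6]
width: 0.611
gripper_force: 18.0
```

Call:
{"fn": "drive_tool", "kwargs": {
  "steps": [
    [1,0,0,-0.5,0],
    [1,0,0,-0.4,0],
    [1,0,0,0,0]
  ]
}}

```text
clock: 19.65
position: [0.4039, 0.1009, 0.0787]
ee_rot: [-3.072, 0.651, 0.001]
force: [-7.1, -1.1, 22.0]
width: 0.611
gripper_force: 18.0
```

Call:
{"fn": "drive_tool", "kwargs": {
  "steps": [
    [1,0,0,0.4,0],
    [1,0,0,0,0],
    [0.3,0,0,0,0],
    [0.2,0,0,0,0],
    [0,0,0,0,0],
    [0,0,0,0,0],
    [0,0,0,0,0],
    [0,0,0,0,0],
    [0,0,0,0,0],
    [0,0,0,0,0],
    [0,0,0,8,0],
    [0,0,0,20,0],
    [0,0,0,30,0],
    [0,0,0,30,0],
    [0,0,0,30,0],
    [0,0,0,40,0],
    [0,0,0,40,0],
    [0,0,0,0,0]
  ]
}}

```text
clock: 21.15
position: [0.407, 0.1011, 0.2747]
ee_rot: [-3.058, 0.655, -0.0]
force: [1.3, -0.0, 0.4]
width: 1.0
gripper_force: 0.0
```

```bash
python3 - <<'E'
from h import *
s=cam("side");t=cam("top");o=observe();p=o["position"];print(p,o["force"],o["width"],o["joints"])
k,b=blobs(s,(0,110,50),(15,255,255),(186,150,226,195));print(b)
for r in range(150,190,2):
    c=np.where(k[r])[0]
    print(r,(int(c.min()),int(c.max())) if len(c) else None, end="; ")
a=np.linspace(0,2*np.pi,181)
for z in(.07,.145):
    q=np.array([proj(s,[.4028+.029*np.cos(i),.106+.029*np.sin(i),z]) for i in a]);print(z,q.min(0),q.max(0))
for d in(146,156,166):
    e=np.radians(d);print(d,proj(s,[.4028+.055*np.cos(e),.106+.055*np.sin(e),.1085]))
print("top",blobs(t,(0,110,50),(15,255,255),(190,200,260,265))[1],blobs(t,(20,120,120),(35,255,255),(200,110,310,240))[1],blobs(s,(20,120,120),(35,255,255),(220,80,330,220))[1])
print("red",blobs(s,(0,200,100),(4,255,255),(220,140,310,220),3)[1])
E
```

```text
[0.40361266 0.10274163 0.27022846] [-0.90705721  0.39071423 -0.46965647] 1.000975441801353 [-1.65885918 -0.14163793  1.21898492  1.97574872  0.13319308  1.21533207
 -2.47387438]
[([186, 150, 35, 39, 805], [204.9, 167.7])]
150 (186, 217); 152 (186, 207); 154 (186, 204); 156 (186, 205); 158 (186, 206); 160 (186, 212); 162 (186, 217); 164 (186, 219); 166 (202, 219); 168 (196, 219); 170 (195, 219); 172 (195, 219); 174 (195, 220); 176 (196, 219); 178 (197, 219); 180 (203, 219); 182 (203, 219); 184 (203, 219); 186 (205, 218); 188 (207, 214); 0.07 [202.97508932 178.07382126] [221.05085917 189.41033653]
0.145 [201.43725971 159.48679578] [220.0931637  170.62730691]
146 [195.94141282 170.13631961]
156 [194.77121672 171.87723861]
166 [194.09460132 173.70561211]
top [([228, 226, 10, 6, 23], [232.6, 228.2]), ([233, 238, 4, 4, 10], [234.3, 239.1])] [([257, 148, 3, 5, 9], [257.8, 150.0])] [([281, 143, 12, 26, 68], [286.9, 153.5])]
red [([253, 170, 9, 8, 59], [256.9, 173.5])]
```

Call:
{"fn": "drive_tool", "kwargs": {
  "steps": [
    [0,0,-5,10,0.05],
    [0,2,-18,5,0.12],
    [0,2,-18,5,0.12],
    [0,2,-18,5,0.12],
    [0,2,-18,5,0.12],
    [0.5,2,-18,0,0.12],
    [1,2,-18,0,0.12],
    [1,2,-18,0,0.12],
    [1,2,-18,0,0.12],
    [1,2,-18,0,0.12],
    [1,2,-18,0,0.12],
    [1,2,-18,0,0.12],
    [1,2,-18,0,0.12],
    [1,2,-18,0,0.12],
    [1,2,-18,0,0.12],
    [1,2,-18,0,0.12],
    [1,2,-18,0,0.12],
    [1,0,0,0,0.12],
    [1,0,0,0,0.12],
    [1,0,0,0,0.12]
  ]
}}

```text
clock: 22.92
position: [0.419, -0.1849, 0.305]
ee_rot: [1.792, 2.563, 0.008]
force: [0.8, 0.6, 0.4]
width: 0.011
gripper_force: 0.0
```

```bash
python3 - <<'E'
from h import *
s=cam("side");t=cam("top");o=observe();p=o["position"];print(p,o["ee_rot"],o["width"],o["joints"])
k,b=blobs(t,(0,110,50),(15,255,255),(195,205,265,265));print(b)
for r in range(212,250):
    c=np.where(k[r])[0]
    if len(c):print(r,(int(c.min()),int(c.max())), end="; ")
a=np.linspace(0,2*np.pi,181)
q=np.array([proj(t,[.4028+.029*np.cos(i),.106+.029*np.sin(i),.145]) for i in a]);print("\nmug pred",q.min(0),q.max(0))
for d in(146,156,166):
    e=np.radians(d);print(d,proj(t,[.4028+.055*np.cos(e),.106+.055*np.sin(e),.13]))
for nm,w in(("red t",blobs(t,(0,180,90),(6,255,255),(225,160,275,215),3)[1]),("red s",blobs(s,(0,180,90),(6,255,255),(235,160,275,190),3)[1])):print(nm,w)
print("yellow",blobs(t,(20,120,120),(35,255,255),(200,110,310,240))[1],blobs(s,(20,120,120),(35,255,255),(220,80,330,220))[1])
print(proj(t,[.54,.0447,.143]),proj(s,[.54,.0447,.143]),proj(s,[.54,.0447,.135]))
E
```

```text
[ 0.41911505 -0.18484435  0.30506062] [1.79638733 2.56016414 0.00878406] 0.00757012619306812 [-1.39228029 -0.43410465  1.31809456  1.84610668  0.43013699  1.41088758
  0.18184209]
[([220, 226, 19, 25, 286], [228.2, 235.5])]
226 (228, 230); 227 (224, 233); 228 (223, 235); 229 (222, 236); 230 (221, 236); 231 (221, 237); 232 (220, 237); 233 (220, 237); 234 (220, 238); 235 (220, 238); 236 (220, 237); 237 (220, 237); 238 (220, 237); 239 (220, 236); 240 (221, 235); 241 (222, 234); 242 (223, 233); 243 (224, 231); 244 (224, 227); 245 (224, 226); 246 (223, 226); 247 (223, 225); 248 (223, 225); 249 (223, 224); 
mug pred [217.3675193  225.77894892] [236.00766813 244.54822331]
146 [217.69862756 249.80424028]
156 [220.39442129 251.22687493]
166 [223.29834485 252.15435005]
red t [([242, 188, 8, 8, 48], [245.2, 191.1])]
red s [([253, 170, 9, 8, 65], [256.9, 173.5])]
yellow [] [([281, 143, 12, 25, 68], [287.0, 153.4])]
[245.3234512  190.60961348] [257.85494959 172.00653473] [257.83176136 174.06269478]
```

```bash
python3 - <<'E'
from h import *
t=cam("top");s=cam("side")
for r in(232,235,238):print(r,[(c,*map(int,t["image"][r,c])) for c in list(range(209,224))+list(range(234,248))])
for c in(228,):print(c,[(r,*map(int,t["image"][r,c])) for r in list(range(214,230))+list(range(240,256))])
a=np.linspace(0,2*np.pi,181)
for z,R_ in((.07,.05),(.07,.029),(.145,.029)):
  for n,d in(("t",t),("s",s)):
    q=np.array([proj(d,[.4028+R_*np.cos(i),.106+R_*np.sin(i),z]) for i in a]);print(n,z,R_,q.min(0),q.max(0))
for r in(160,162,165,168,184):print(r,[(c,*map(int,s["image"][r,c])) for c in list(range(198,206))+list(range(216,224))])
print([(r,*map(int,s["image"][r,211])) for r in list(range(155,175))+list(range(185,198))])
E
```

```text
232 [(209, 186, 180, 163), (210, 182, 176, 160), (211, 139, 135, 123), (212, 97, 95, 86), (213, 112, 111, 102), (214, 246, 245, 237), (215, 255, 255, 252), (216, 224, 219, 203), (217, 173, 167, 156), (218, 170, 167, 158), (219, 184, 163, 149), (220, 231, 144, 109), (221, 178, 97, 62), (222, 116, 63, 40), (223, 149, 82, 53), (234, 136, 76, 50), (235, 139, 76, 50), (236, 202, 107, 68), (237, 161, 86, 56), (238, 178, 151, 133), (239, 249, 248, 239), (240, 253, 253, 248), (241, 252, 252, 247), (242, 255, 255, 252), (243, 219, 217, 201), (244, 127, 123, 114), (245, 107, 104, 96), (246, 108, 105, 97), (247, 108, 106, 97)]
235 [(209, 182, 177, 161), (210, 180, 176, 160), (211, 179, 175, 159), (212, 131, 127, 116), (213, 131, 125, 113), (214, 248, 243, 233), (215, 255, 255, 249), (216, 223, 217, 202), (217, 169, 166, 156), (218, 173, 168, 159), (219, 208, 151, 126), (220, 178, 105, 73), (221, 125, 69, 44), (222, 111, 61, 41), (223, 175, 96, 63), (234, 141, 78, 52), (235, 141, 78, 51), (236, 172, 94, 59), (237, 176, 89, 53), (238, 144, 93, 74), (239, 241, 240, 229), (240, 253, 253, 247), (241
[... 3564 characters left out ...]
2), (223, 231, 219, 201)]
[(155, 112, 110, 103), (156, 92, 85, 84), (157, 75, 73, 70), (158, 87, 85, 84), (159, 121, 121, 113), (160, 164, 114, 94), (161, 139, 71, 40), (162, 148, 73, 36), (163, 158, 77, 45), (164, 157, 75, 41), (165, 156, 80, 45), (166, 150, 74, 40), (167, 156, 82, 42), (168, 152, 75, 40), (169, 152, 74, 36), (170, 164, 78, 43), (171, 153, 73, 37), (172, 147, 76, 38), (173, 145, 68, 41), (174, 147, 72, 35), (185, 154, 80, 48), (186, 150, 74, 41), (187, 145, 72, 39), (188, 129, 62, 37), (189, 169, 140, 121), (190, 225, 208, 192), (191, 227, 216, 199), (192, 229, 213, 197), (193, 196, 182, 164), (194, 149, 137, 126), (195, 140, 130, 120), (196, 92, 84, 82), (197, 51, 48, 42)]
```

The mug is about 3 mm from centre and upright, its handle points away from the bottle, and the guard is still open. I'll move over the cap.

Call:
{"fn": "drive_tool", "kwargs": {
  "steps": [
    [1,10,10,10,0.08],
    [1,20,20,5,0.08],
    [1,20,25,0,0.08],
    [1,20,25,0,0.08],
    [1,20,25,0,0.08],
    [1,16,25,0,0.08],
    [1,10,25,0,0.08],
    [1,0,25,0,0.08],
    [1,0,25,0,0.08],
    [1,0,27,0,0.085],
    [1,0,0,0,0],
    [1,0,0,0,0]
  ]
}}

```text
clock: 24.12
position: [0.4855, 0.0574, 0.3376]
ee_rot: [0.647, 3.016, 0.055]
force: [-0.1, -0.0, 0.0]
width: 0.008
gripper_force: 0.0
```

```bash
python3 - <<'E'
from h import *
s=cam("side");o=observe();print(o["position"],o["ee_rot"],o["joints"],o["force"])
print("yellow",blobs(s,(20,120,120),(35,255,255),(220,80,330,220))[1])
E
```

```text
[0.48577748 0.05603428 0.33747103] [0.65042208 3.01606935 0.05465447] [-1.93633868 -0.43686635  1.31809825  1.76382782  0.4441772   1.43811552
  0.46918885] [ 0.35479986 -0.45466208 -1.20255482]
yellow [([281, 141, 12, 27, 68], [287.2, 152.9])]
```

The arm is at its joint 2 and 3 limits up here. Lower should free it, so I'll descend partway and check.

Call:
{"fn": "drive_tool", "kwargs": {
  "steps": [
    [1,0,0,-20,0],
    [1,0,0,-20,0],
    [1,0,0,-20,0],
    [1,0,0,-20,0],
    [1,0,0,0,0],
    [1,0,0,0,0]
  ]
}}

```text
clock: 24.67
position: [0.466, 0.0527, 0.2662]
ee_rot: [0.648, 2.998, 0.064]
force: [0.2, -0.7, 0.4]
width: 0.005
gripper_force: 0.0
```

```bash
python3 - <<'E'
from h import *
o=observe();print(o["position"],o["ee_rot"],o["joints"],o["force"])
E
```

```text
[0.46602108 0.05266442 0.26622481] [0.64821605 2.9982286  0.06393329] [-1.88646613 -0.43801725  1.31811235  1.95056819  0.47108017  1.25368873
  0.43180186] [ 0.23101301 -0.69702932  0.43759312]
```

Still stuck: the elbow swivelled during the roll. I'll undo that roll, since the previous wrist branch was not at its limits.

Call:
{"fn": "drive_tool", "kwargs": {
  "steps": [
    [1,0,-10,10,-0.1],
    [1,0,-15,5,-0.12],
    [1,0,-15,5,-0.12],
    [1,0,-15,0,-0.12],
    [1,0,-15,0,-0.12],
    [1,0,-10,0,-0.12],
    [1,0,-10,0,-0.12],
    [1,0,0,0,-0.12],
    [1,0,0,0,-0.12],
    [1,0,0,0,-0.12],
    [1,0,0,0,-0.12],
    [1,0,0,0,-0.12]
  ]
}}

```text
clock: 25.67
position: [0.4631, -0.0361, 0.2895]
ee_rot: [2.44, 1.837, -0.018]
force: [-0.3, 0.4, 0.3]
width: 0.006
gripper_force: 0.0
```

```bash
python3 - <<'E'
from h import *
o=observe();print(o["position"],o["ee_rot"],o["joints"],o["force"])
E
```

```text
[ 0.46314904 -0.03613104  0.28945718] [ 2.44002996  1.83745854 -0.0178508 ] [-1.7909533  -0.43795742  1.31799884  1.88975638  0.51989825  1.39334286
 -0.87799196] [-0.30190869  0.3749248   0.2627166 ]
```

```bash
cat > kin.py <<'E'
from h import *
import itertools
from scipy.optimize import least_squares
Q=np.array([[-1.40662659,.43526015,.02498553,1.57408123,-.01159052,1.13399839,-.07511707],
[-1.65885918,-.14163793,1.21898492,1.97574872,.13319308,1.21533207,-2.47387438],
[-1.39228029,-.43410465,1.31809456,1.84610668,.43013699,1.41088758,.18184209],
[-1.93633868,-.43686635,1.31809825,1.76382782,.4441772,1.43811552,.46918885],
[-1.88646613,-.43801725,1.31811235,1.95056819,.47108017,1.25368873,.43180186],
[-1.7909533,-.43795742,1.31799884,1.88975638,.51989825,1.39334286,-.87799196]])
P=np.array([[.1647,.6023,.1923],[.4036,.1027,.2702],[.4191,-.1848,.3051],[.4858,.0560,.3375],[.4660,.0527,.2662],[.4631,-.0361,.2895]])
W=np.array([[-.4179,-3.1136,.0025],[-3.058,.655,0],[1.7964,2.5602,.0088],[.6504,3.0161,.0547],[.6482,2.9982,.0639],[2.44,1.8375,-.0179]])
def fk(q,x,s):
    off,o7,h,r1,L1,e,L2,w,L3=x
    m=R.from_euler('z',off+s[0]*q[0])*R.from_euler('y',0); p=np.array([0,0,h])+m.apply([r1,0,0])
    m=m*R.from_euler('y',q[1])*R.from_euler('z',s[1]*q[2]); p=p+m.apply([e,0,L1])
    m=m*R.from_euler('y',q[3])*R.from_euler('z',s[2]*q[4]); p=p+m.apply([-e,0,L2])
    m=m*R.from_euler('y',q[5])*R.from_euler('z',s[3]*q[6]+o7); p=p+m.apply([w*0,0,L3])
    return p,m
def res(x,s):
    r=[]
    for q,p,w in zip(Q,P,W):
        a,m=fk(q,x,s); r+=list((a-p)*3)+list((m*R.from_rotvec(w).inv()).as_rotvec())
    return r
def fit():
    best=None
    for s in itertools.product((1,-1),repeat=4):
        for off in(0,1.57,3.14,-1.57):
            for o7 in(0,1.57,3.14,-1.57):
                f=least_squares(res,[off,o7,.35,0,.4,0,.4,0,.3],args=(s,),max_nfev=25)
                if best is None or f.cost<best[0]:best=(f.cost,s,f.x)
    f=least_squares(res,best[2],args=(best[1],));return f.cost,best[1],f.x
if __name__=="__main__":
    c,s,x=fit();print(c,s,x.round(4).tolist());np.save("k.npy",np.r_[x,s])
    print(np.round(np.reshape(res(x,s),(-1,6)),3))
E
python3 kin.py
```

```text
0.002697693955678279 (-1, -1, -1, -1) [-0.0785, 1.4937, 0.4019, -0.013, 0.5128, -0.0172, 0.4948, 0.0, 0.4651]
[[-0.008  0.012 -0.027  0.     0.    -0.002]
 [ 0.002 -0.017 -0.041 -0.005  0.003  0.007]
 [-0.007  0.011  0.019 -0.001  0.    -0.002]
 [ 0.005 -0.001  0.034 -0.005 -0.002 -0.002]
 [-0.006  0.008  0.002 -0.006 -0.002 -0.002]
 [-0.016 -0.01   0.012 -0.003  0.006 -0.002]]
```

```bash
cat > sim.py <<'E'
from kin import *
k=np.load("k.npy");x,s=k[:9],k[9:]
lo=np.array([-2.62,-.438,-1.27,.08,-1.32,.12,-2.74]);hi=np.array([2.62,2.09,1.318,2.57,4.46,2,2.74])
def tgt(p,psi): # tool down, tool y at angle psi (rad)
    a=psi; y=np.array([np.cos(a),np.sin(a),0]);z=np.array([0,0,-1.]);return np.array(p),R.from_matrix(np.c_[np.cross(y,z),y,z])
def ik(q,t,reg=.02):
    f=least_squares(lambda v:np.r_[(lambda a,m:np.r_[(a-t[0])*3,(m*t[1].inv()).as_rotvec()])(*fk(v,x,s)),reg*(v-q)],np.clip(q,lo+1e-6,hi-1e-6),bounds=(lo,hi),max_nfev=15)
    return f.x
def run(q,wps,n=12):
    (p0,a0)=wps[0]
    for p1,a1 in wps[1:]:
        for u in np.linspace(0,1,n+1)[1:]:
            t=tgt((1-u)*np.array(p0)+u*np.array(p1),a0+u*(a1-a0)); q=ik(q,t)
        a,m=fk(q,x,s);print(p1,round(np.degrees(a1)),"q",q.round(2).tolist(),"err",round(1e3*np.linalg.norm(a-t[0]),1),round((m*t[1].inv()).magnitude(),3))
        p0,a0=p1,a1
    return q
d=np.radians
E
python3 - <<'E'
from sim import *
print("history");H=[((.165,.602,.192),d(74.7)),((.165,.602,.392),d(74.7)),((.405,.121,.393),d(-11.5)),((.449,.027,.393),d(-23.8)),((.449,.027,.12),d(-23.8)),((.535,-.013,.262),d(-23.8)),((.587,-.035,.388),d(-23.8)),((.617,-.195,.388),0),((.615,-.195,.009),0),((.615,-.195,.17),0),((.458,-.05,.168),d(-69)),((.404,.1,.168),d(-114)),((.404,.1,.08),d(-114)),((.404,.102,.27),d(-114)),((.419,-.185,.305),d(20))]
run(Q[0],H)
print("now")
for ps in(-114,66):
    print("direct");run(Q[5],[((.463,-.036,.29),d(-16)),((.6,-.15,.2),d(-16)),((.6,-.15,.2),d(ps)),((.535,.047,.2),d(ps)),((.535,.047,.11),d(ps))])
    print("via left");run(Q[5],[((.463,-.036,.29),d(-16)),((.35,.35,.35),d(-16)),((.535,.047,.25),d(ps)),((.535,.047,.11),d(ps))])
E
```

```text
history
(0.165, 0.602, 0.392) 75 q [-1.4, 0.32, 0.03, 1.29, -0.01, 1.53, -0.07] err 0.0 0.0
(0.405, 0.121, 0.393) -12 q [-0.94, -0.09, 0.51, 1.73, 0.05, 1.5, -0.64] err 0.0 0.0
(0.449, 0.027, 0.393) -24 q [-0.83, -0.04, 0.65, 1.68, 0.02, 1.49, -0.6] err 0.0 0.0
(0.449, 0.027, 0.12) -24 q [-0.73, 0.24, 0.66, 2.05, -0.19, 0.91, -0.38] err 0.0 0.0
(0.535, -0.013, 0.262) -24 q [-0.65, 0.25, 0.7, 1.71, -0.17, 1.24, -0.33] err 0.0 0.0
(0.587, -0.035, 0.388) -24 q [-0.58, 0.3, 0.72, 1.4, -0.2, 1.52, -0.28] err 0.0 0.0
(0.617, -0.195, 0.388) 0 q [-0.23, 0.42, 0.69, 1.25, -0.27, 1.56, 0.42] err 0.0 0.0
(0.615, -0.195, 0.009) 0 q [-0.16, 0.73, 0.55, 1.65, -0.46, 0.9, 0.58] err 0.0 0.0
(0.615, -0.195, 0.17) 0 q [-0.22, 0.55, 0.64, 1.55, -0.35, 1.16, 0.49] err 0.0 0.0
(0.458, -0.05, 0.168) -69 q [-0.82, 0.24, 0.95, 1.98, -0.23, 1.03, -0.97] err 0.0 0.0
(0.404, 0.1, 0.168) -114 q [-1.25, 0.11, 0.96, 2.07, -0.11, 1.01, -2.22] err 0.0 0.0
(0.404, 0.1, 0.08) -114 q [-1.12, 0.3, 0.89, 2.15, -0.32, 0.82, -2.02] err 0.0 0.0
(0.404, 0.102, 0.27) -114 q [-1.28, -0.07, 0.89, 1.94, 0.05, 1.24, -2.4] err 0.
[... 609 characters left out ...]
1.73] err 0.0 0.0
(0.535, 0.047, 0.11) -114 q [-1.03, 0.62, 1.15, 1.87, -0.65, 1.08, -1.61] err 0.0 0.0
direct
(0.6, -0.15, 0.2) -16 q [-1.52, -0.44, 1.32, 2.04, 0.62, 1.02, -0.72] err 93.3 0.278
(0.6, -0.15, 0.2) 66 q [-1.52, -0.44, 1.32, 2.04, 0.62, 1.02, 0.71] err 93.3 0.278
(0.535, 0.047, 0.2) 66 q [-1.84, -0.44, 1.32, 2.06, 0.56, 1.09, 0.4] err 56.2 0.18
(0.535, 0.047, 0.11) 66 q [-1.81, -0.44, 1.32, 2.23, 0.65, 0.9, 0.3] err 89.6 0.235
via left
(0.35, 0.35, 0.35) -16 q [-2.01, 0.17, 1.27, 1.68, -0.17, 1.42, -1.0] err 0.0 0.0
(0.535, 0.047, 0.25) 66 q [-1.02, 0.35, 1.05, 1.73, -0.31, 1.25, 1.26] err 0.0 0.0
(0.535, 0.047, 0.11) 66 q [-0.9, 0.51, 0.93, 1.87, -0.48, 1.01, 1.4] err 0.0 0.0
```

The fitted arm model reproduces the jam and shows that a detour to the left frees it.

Call:
{"fn": "drive_tool", "kwargs": {
  "steps": [
    [1,-4,13,4,0],
    [1,-7,25,4,0],
    [1,-7,25,4,0],
    [1,-7,25,4,0],
    [1,-7,25,4,0],
    [1,-7,25,4,0],
    [1,-7,25,4,0],
    [1,-7,25,4,0],
    [1,-8,25,4,0],
    [1,-8,25,4,0],
    [1,-8,25,4,0],
    [1,-8,25,4,0],
    [1,-8,25,4,0],
    [1,-8,25,4,0],
    [1,-8,25,4,0],
    [1,-4,23,0,0],
    [1,0,0,0,0],
    [1,0,0,0,0]
  ]
}}

```text
clock: 27.17
position: [0.3486, 0.3524, 0.3481]
ee_rot: [2.425, 1.853, -0.019]
force: [0.7, -1.4, -0.1]
width: 0.006
gripper_force: 0.0
```

```bash
python3 - <<'E'
from sim import *
o=observe();p=o["position"];w=R.from_rotvec(o["ee_rot"]).as_matrix();ps=np.arctan2(w[1,1],w[0,1]);print(p,np.degrees(ps),w[:,2],o["joints"].round(3))
run(o["joints"],[(p,ps),((.535,.047,.29),d(66)),((.535,.047,.2),d(66)),((.535,.047,.11),d(66))])
E
```

```text
[0.34864828 0.35237041 0.34813586] -15.10551259867272 [ 0.04443934 -0.07889339 -0.99589205] [-1.931  0.239  1.238  1.653 -0.138  1.428 -0.944]
(0.535, 0.047, 0.29) 66 q [-1.05, 0.31, 1.08, 1.67, -0.29, 1.33, 1.23] err 0.0 0.0
(0.535, 0.047, 0.2) 66 q [-0.99, 0.41, 1.03, 1.79, -0.38, 1.16, 1.31] err 0.0 0.0
(0.535, 0.047, 0.11) 66 q [-0.9, 0.52, 0.95, 1.87, -0.49, 1.01, 1.41] err 0.0 0.0
```

Call:
{"fn": "drive_tool", "kwargs": {
  "steps": [
    [1,7,-11,-2,0.05],
    [1,13,-22,-4,0.1],
    [1,14,-22,-4,0.1],
    [1,13,-22,-4,0.1],
    [1,14,-22,-4,0.1],
    [1,13,-22,-4,0.1],
    [1,14,-22,-4,0.1],
    [1,13,-22,-4,0.1],
    [1,14,-22,-4,0.1],
    [1,13,-22,-4,0.1],
    [1,14,-22,-4,0.1],
    [1,13,-22,-4,0.1],
    [1,14,-22,-4,0.1],
    [1,13,-22,-4,0.1],
    [1,6,-9,-2,0.065],
    [1,0,0,0,0.1],
    [1,0,0,0,0],
    [1,0,0,0,0]
  ]
}}

```text
clock: 28.67
position: [0.5345, 0.0479, 0.2934]
ee_rot: [0.533, 3.021, 0.077]
force: [-0.9, -0.2, 0.4]
width: 0.002
gripper_force: 0.0
```

```bash
python3 - <<'E'
from sim import *
o=observe();p=o["position"];w=R.from_rotvec(o["ee_rot"]).as_matrix();ps=np.arctan2(w[1,1],w[0,1]);print(p,np.degrees(ps),w[:,2],o["joints"].round(3))
c=cam("side");print("yellow",blobs(c,(20,120,120),(35,255,255),(220,80,330,220))[1],"red",blobs(c,(0,180,90),(6,255,255),(235,160,275,190),3)[1])
E
```

```text
[0.53450878 0.04787512 0.29337576] 70.09658074460935 [ 0.08002042  0.03661463 -0.99612053] [-1.025  0.222  1.065  1.76  -0.249  1.202  1.325]
yellow [([281, 142, 12, 26, 73], [287.1, 153.3])] red [([253, 169, 9, 9, 65], [257.0, 173.4])]
```

Call:
{"fn": "drive_tool", "kwargs": {
  "steps": [
    [1,3,-1,-15,-0.05],
    [1,3,0,-20,-0.02],
    [1,0,0,-25,0],
    [1,0,0,-25,0],
    [1,0,0,-25,0],
    [1,0,0,-20,0],
    [1,0,0,-10,0],
    [1,0,0,-5,0],
    [1,0,0,0,0],
    [1,0,0,0,0]
  ]
}}

```text
clock: 29.55
position: [0.5411, 0.0478, 0.149]
ee_rot: [0.634, 2.999, 0.073]
force: [0.1, -0.7, 0.6]
width: 0.004
gripper_force: 0.0
```

```bash
python3 - <<'E'
from h import *
o=observe();print(o["position"],o["force"],o["joints"].round(2))
c=cam("side")
tip=o["position"]+np.array([-.002,-.001,.025]);print("tip px",proj(c,tip),"cap top",proj(c,[.54,.0447,.143]))
print([(r,*map(int,c["image"][r,257])) for r in range(150,182)])
for r in(160,163,166):print(r,c["image"][r,245:272].mean(1).astype(int).tolist())
E
```

```text
[0.54112853 0.04783078 0.14901522] [ 0.08553007 -0.7334086   0.57466761] [-0.88  0.4   0.95  1.96 -0.46  0.9   1.46]
tip px [257.52042482 163.52103266] cap top [257.85494959 172.00653473]
[(150, 70, 66, 61), (151, 47, 47, 47), (152, 53, 53, 50), (153, 31, 29, 32), (154, 33, 30, 32), (155, 62, 58, 53), (156, 137, 125, 102), (157, 150, 138, 117), (158, 119, 110, 93), (159, 102, 95, 81), (160, 136, 122, 103), (161, 146, 134, 114), (162, 144, 131, 109), (163, 119, 116, 107), (164, 117, 113, 109), (165, 119, 117, 113), (166, 120, 114, 105), (167, 126, 124, 117), (168, 128, 122, 119), (169, 130, 66, 62), (170, 130, 15, 16), (171, 125, 6, 7), (172, 125, 6, 0), (173, 145, 8, 11), (174, 148, 16, 4), (175, 147, 22, 19), (176, 162, 20, 12), (177, 138, 0, 0), (178, 142, 3, 28), (179, 65, 57, 114), (180, 17, 60, 121), (181, 15, 65, 127)]
160 [124, 128, 127, 125, 129, 127, 126, 126, 122, 127, 125, 123, 120, 96, 91, 125, 142, 134, 122, 118, 110, 115, 114, 119, 120, 129, 122]
163 [117, 120, 119, 123, 120, 116, 121, 116, 116, 121, 120, 116, 114, 118, 115, 123, 128, 124, 126, 123, 122, 117, 118, 117, 124, 114, 114]
166 [117, 119, 120, 117, 116, 118, 111, 111, 117, 122, 120, 118, 113, 120, 115, 114, 116, 122, 116, 114, 112, 117, 114, 113, 115, 118, 118]
```

Fingertips show at row 162.5, col 258.5, and the cap at col 257. I'll shift x by -4 mm and descend with small steps.

Call:
{"fn": "drive_tool", "kwargs": {
  "steps": [
    [1,-4,-1,-8,0],
    [1,0,0,-8,0],
    [1,0,0,-4,0],
    [1,0,0,-3,0],
    [1,0,0,0,0]
  ]
}}

```text
clock: 30.02
position: [0.536, 0.0466, 0.1243]
ee_rot: [0.634, 3.001, 0.072]
force: [0.2, 0.5, -0.8]
width: 0.009
gripper_force: 0.0
```

Call:
{"fn": "drive_tool", "kwargs": {
  "steps": [
    [1,0,0,-2,0],
    [1,0,0,-2,0],
    [1,0,0,-1,0],
    [1,0,0,0,0]
  ]
}}

```text
clock: 30.35
position: [0.5364, 0.0466, 0.1199]
ee_rot: [0.634, 3.001, 0.072]
force: [-0.3, 0.2, 0.0]
width: 0.004
gripper_force: 0.0
```

Call:
{"fn": "drive_tool", "kwargs": {
  "steps": [
    [1,0,0,-1.5,0],
    [1,0,0,-1.5,0],
    [1,0,0,0,0]
  ]
}}

```text
clock: 30.6
position: [0.5364, 0.0467, 0.1169]
ee_rot: [0.634, 3.001, 0.072]
force: [0.3, 0.3, -0.4]
width: 0.006
gripper_force: 0.0
```

Call:
{"fn": "drive_tool", "kwargs": {
  "steps": [
    [1,0,0,-1.5,0],
    [1,0,0,-1.5,0],
    [1,0,0,0,0]
  ]
}}

```text
clock: 30.85
position: [0.5364, 0.0467, 0.1138]
ee_rot: [0.634, 3.001, 0.072]
force: [0.5, 0.2, -0.7]
width: 0.004
gripper_force: 0.0
```

Call:
{"fn": "drive_tool", "kwargs": {
  "steps": [
    [1,0,0,-1,0],
    [1,0,0,-1,0],
    [1,0,0,0,0]
  ]
}}

```text
clock: 31.1
position: [0.5364, 0.0466, 0.1119]
ee_rot: [0.634, 3.001, 0.072]
force: [-0.6, 0.5, -0.3]
width: 0.003
gripper_force: 0.0
```

Call:
{"fn": "drive_tool", "kwargs": {
  "steps": [
    [1,0,0,-1,0],
    [1,0,0,-1,0],
    [1,0,0,0,0]
  ]
}}

```text
clock: 31.35
position: [0.5366, 0.0466, 0.11]
ee_rot: [0.634, 3.0, 0.072]
force: [-0.3, -0.0, 1.4]
width: 0.004
gripper_force: 0.6
```

```bash
python3 - <<'E'
from h import *
o=observe();print(o["position"],o["force"])
c=cam("side");h=cv2.cvtColor(c["image"],cv2.COLOR_RGB2GRAY)
print("red",blobs(c,(0,180,90),(6,255,255),(235,160,275,190),3)[1])
print([(r,*map(int,c["image"][r,257])) for r in range(160,176)])
for r in range(162,174,2):print(r,[tuple(map(int,c["image"][r,k])) for k in range(251,264)])
E
```

```text
[0.53660205 0.04662301 0.11000009] [-0.26584748 -0.04046224  1.40890223]
red [([253, 174, 9, 4, 24], [257.2, 175.8])]
[(160, 43, 46, 42), (161, 40, 33, 40), (162, 75, 73, 72), (163, 58, 46, 49), (164, 47, 42, 48), (165, 40, 39, 37), (166, 24, 22, 26), (167, 69, 61, 56), (168, 144, 131, 113), (169, 148, 132, 112), (170, 80, 77, 68), (171, 60, 58, 54), (172, 124, 112, 95), (173, 132, 125, 102), (174, 129, 97, 82), (175, 147, 35, 31)]
162 [(41, 44, 40), (51, 52, 53), (36, 37, 39), (41, 44, 45), (67, 64, 61), (109, 104, 96), (75, 73, 72), (41, 41, 43), (48, 48, 46), (43, 43, 44), (100, 99, 94), (136, 128, 123), (128, 125, 119)]
164 [(54, 48, 50), (79, 74, 70), (48, 46, 49), (51, 52, 52), (48, 55, 53), (48, 51, 48), (47, 42, 48), (48, 45, 47), (32, 37, 40), (66, 64, 61), (128, 122, 113), (125, 122, 114), (131, 123, 119)]
166 [(36, 38, 38), (42, 37, 38), (28, 30, 31), (41, 36, 39), (26, 23, 29), (30, 30, 37), (24, 22, 26), (34, 32, 36), (48, 45, 40), (105, 99, 86), (133, 127, 118), (130, 121, 115), (131, 122, 116)]
168 [(157, 144, 121), (143, 130, 108), (141, 128, 109), (143, 129, 109), (136, 125, 104), (145, 133, 108), (144, 131, 113), (146, 133, 110), (156, 143, 120), (141, 129, 108), (127, 121, 111), (124, 119, 113), (118, 114, 107)]
170 [(147, 133, 113), (148, 134, 113), (140, 127, 104), (147, 136, 110), (138, 128, 104), (87, 81, 70), (80, 77, 68), (116, 105, 91), (149, 137, 112), (153, 138, 116), (126, 119, 111), (127, 125, 117), (124, 123, 114)]
172 [(144, 130, 107), (143, 134, 110), (146, 133, 112), (148, 135, 114), (143, 131, 110), (133, 125, 103), (124, 112, 95), (139, 130, 108), (144, 136, 114), (164, 146, 120), (148, 73, 60), (115, 96, 90), (127, 120, 114)]
```

Contact on the cap, with the fingers centred over it. I'll press down.

Call:
{"fn": "drive_tool", "kwargs": {
  "steps": [
    [1,0,0,-1.5,0],
    [1,0,0,-1.5,0],
    [1,0,0,-1.5,0],
    [1,0,0,-1,0],
    [1,0,0,0,0]
  ]
}}

```text
clock: 31.82
position: [0.5367, 0.0466, 0.1045]
ee_rot: [0.634, 3.0, 0.072]
force: [0.0, -0.1, 5.0]
width: 0.005
gripper_force: 2.2
```

Call:
{"fn": "drive_tool", "kwargs": {
  "steps": [
    [1,0,0,-1,0],
    [1,0,0,-0.5,0],
    [1,0,0,0,0]
  ]
}}

```text
clock: 32.07
position: [0.5367, 0.0466, 0.1032]
ee_rot: [0.634, 3.0, 0.072]
force: [-1.7, -0.8, 5.4]
width: 0.005
gripper_force: 2.8
```

Call:
{"fn": "drive_tool", "kwargs": {
  "steps": [
    [1,0,0,-0.5,0],
    [1,0,0,0,0],
    [1,0,0,0,0]
  ]
}}

```text
clock: 32.32
position: [0.5367, 0.0466, 0.103]
ee_rot: [0.634, 3.0, 0.073]
force: [-2.8, -0.0, 9.7]
width: -0.001
gripper_force: 5.1
```

Bottomed (9.7 N on the stop). Release straight up and retreat.

Call:
{"fn": "drive_tool", "kwargs": {
  "steps": [
    [1,0,0,2,0],
    [1,0,0,4,0],
    [1,0,0,10,0],
    [1,0,0,20,0],
    [1,0,0,30,0],
    [1,0,0,35,0],
    [1,0,0,35,0],
    [1,0,0,35,0],
    [1,-5,30,15,0],
    [1,-8,35,10,0],
    [1,-10,35,0,0],
    [1,-10,35,0,0],
    [1,-10,35,0,0],
    [1,-10,35,0,0],
    [1,-15,35,0,0],
    [1,-15,35,0,0],
    [1,-20,30,0,0],
    [1,-20,30,0,0],
    [1,0,0,0,0],
    [1,0,0,0,0]
  ]
}}

```text
clock: 33.98
position: [0.4117, 0.3835, 0.2984]
ee_rot: [0.627, 3.002, 0.07]
force: [0.4, -0.4, -0.5]
width: 0.002
gripper_force: 0.0
```

```bash
python3 - <<'E'
from h import *
o=observe();print(o["position"],o["force"],o["joints"].round(2),abs(o["dq"]).max())
s=cam("side");t=cam("top")
print("yellow",blobs(s,(20,120,120),(35,255,255),(220,80,330,220))[1])
print("red",blobs(s,(0,180,90),(6,255,255),(235,160,275,190),3)[1])
print("mug",blobs(t,(0,110,50),(15,255,255),(195,205,265,265))[1])
print("tester",blobs(t,(95,80,60),(110,255,255),(212,195,236,215))[1])
E
```

```text
[0.41167901 0.38348502 0.29837337] [ 0.40323892 -0.35354117 -0.49669842] [-1.65  0.28  1.03  1.69 -0.23  1.22  0.57] 0.05211935986298331
yellow [([281, 141, 12, 27, 76], [287.2, 153.0])]
red [([253, 170, 9, 8, 65], [256.8, 173.5])]
mug [([220, 226, 19, 25, 286], [228.2, 235.5])]
tester [([220, 200, 10, 9, 71], [224.2, 203.9])]
```

Guard is open, the cap is back up, the mug has not moved, and the arm is clear.

```bash
python3 -c "
from cell import arm
print(arm.sign_off())"
```

```text
the job is handed in; nothing more can be done
None
```

I opened the guard, set the mug upright on the stand about 3 mm off centre with its handle pointing away from the bottle, then pressed the cap fully down and let it spring back; the job was handed in at about 34 s on the robot clock (limit 70 s), with no verdict returned.

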